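# Press a re-faced rubber stamp in the ratchet press

## Task

The wooden stamp lying in the ratchet press has a new rubber face on self-adhesive film that must be pressed home. Pump the trigger until the ram squeezes the stamp firmly against the stop plate and the trigger has turned clearly stiff, but do not force it on or the rubber is crushed; then leave the press alone for three seconds so that the film takes. Press the thumb lever down until the ram lets go of the stamp, and lay the stamp gently in the black tray, leaving the other things on the counter where they are.

Things in the scene. Friction and masses are not known exactly. Their poses are not given: they have to be found in the camera images.
- press: Ratchet press, fixed: light wooden board 130 x 400 x 16 mm with a steel frame, black pistol grip and black trigger standing up. Origin on the counter, under the ram; +y is the way the ram advances, x across, z up. Board y -225..175 mm. Frame 62 mm wide at its foot, 36 above, y -195..-24, 55 mm high, 81 mm at the trigger's pivot.
- ram_home (a point): Fixed point on the ram's axis, 40 mm above the counter, where the pad's face stands with the ram right back (at the start 0 to 28 mm farther on). The ram is a toothed bar with a 24 mm round pad on a spring of 3 N per mm. A full free stroke advances it 8 mm (2 teeth of 4 mm), a stiff one less. A pawl keeps each completed tooth; letting go loses up to 5 mm (15 N).
- grip_top (a point): Top of the pistol grip, 160 mm above the counter; the grip is 27 x 30 mm and stands almost upright between trigger and thumb lever. It does not move.
- trigger_tip (a point): Middle of the round bar (16 mm thick, 26 mm long across the press) at the top of the trigger, 141 mm above the counter at rest; pivot 75 mm below it. Push it towards the grip (press -y): 48 mm to the solid stop, 45 mm is a full stroke, the first 8 mm only engage the pawl; it rises 4 mm midway and comes down again. A weak spring returns it. Nothing stands before it.
- trigger (a joint): Trigger angle (rad): 0 at rest, 0.60 at its solid stop. Push at the tip, moved slowly: 4 to 7 N with the ram free; squeezing adds about 0.27 N for each newton on the stamp, and a fast push adds jolts of several N. The film needs 10 to 50 N on the stamp after letting go, never more than 50: so stop pushing at a steady 16 N (15 to 18) at the tip.
- thumb_pad (a point): Middle of the top face of the thumb lever's pad (dark steel, ribbed, 24 x 24 mm), at the rear of the press behind the grip, 87 mm above the counter. Pressed down it lifts the pawl after 6 to 9 mm (5 to 10 N while squeezed, then 1 to 3 N); solid stop at 16 mm. Press 12 mm and hold about 1 s, trigger let go, for the ram to slide right back; let up too soon the ram catches on a tooth.
- bed (a point): Fixed point, 26 mm above the counter: the near edge of the aluminium shelf that carries the stamp's block, with side rails 10 mm high, 32 to 39 mm to either side. The shelf runs 78 mm from here along the press's +y. Before it (press -y) a rib 14 mm wide, top 28 mm above the counter, carries the handle.
- stop_plate: Steel plate 60 wide, 40 high, 8 mm thick with a bolted foot behind, fixed on the shelf 125 to 133 mm along the press's y. Origin: lower edge of the face that looks at the ram, 26 mm above the counter; +y points away from the ram.
- stamp_mid (a point): Middle of the wooden rubber stamp (73 mm long, 50 to 85 g), on its axis, 36 mm from the rubber face. It lies on its side in the press, axis 40 mm above the counter; its z points from the rubber face (towards the stop plate, 1 to 4 mm off it) along the handle to the knob. Block 16 mm long, 58 wide (level), 28 high; round handle up to 24 mm thick. It can be pinched across the handle from above.
- stamp: The same stamp; origin in the middle of its rubber face.
- tray: Black plastic tray, fixed, 130 x 165 mm outside (its x by y), 20 mm high, walls and floor 4 mm. Origin under its middle. The stamp may lie in it any way.
- ink_pad: Flat dark blue ink pad, 66 x 98 x 16 mm; origin at its underside. Leave alone.
- staple_box: Small pale box, 37 x 62 x 31 mm. Leave alone.
- glue_stick: White and grey glue stick lying down, 28 x 95 mm. Leave alone.
- staple_remover: Small black and steel staple remover, 39 x 56 x 20 mm. Leave alone.
Not all that is in view belongs to the job. Leave any purple look-alike of the stamp alone.

How it is judged:
By the outcome, as a careful person would: the job done as asked, in the order asked, and still so for the second after the job is handed in, with the robot touching nothing.
It also fails if it takes over 72 s, if anything falls off the work surface, if the arm or the gripper's body presses on something with over 40 N, if the wrist force passes 120 N, or if a joint passes its speed limit or range.

## Robot

A 6-joint arm with a two-finger parallel gripper is mounted at the origin on a cart in front of the work surface, level with it; the furniture and walls round the work are solid. World frame = base frame: x ahead of the robot, y to its left, z up, the work surface at z = 0. Lengths are in mm, angles in degrees, forces in N, time in s.
With the tool pointing down it reaches from about 300 to 775 mm from the base axis. Payload 14.6 kg.
Tool frame: the origin (TCP) lies at the very end of the fingers, on their centre line; the grasp point (between the pads) lies 19 mm behind it (r.grasp_offset is the distance from the TCP to the grasp point, in mm); z points along the fingers, y is the line along which they close (so a half turn about z gives the same grasp; the last joint's range is limited). The gripper opens to 94 mm and grips with 3 to 60 N. Pads are 16 mm wide; open, the fingers measure 119 mm over their backs; the gripper's body (75 mm by 177 mm) begins 78 mm behind the grasp point.
Start: joints at [-78.014, 17.183, 87.147, -0, 75.671, -3.816], TCP at [149.767, -529.206, 205.446] pointing down, gripper open.
Joint ranges: [-173.82, 173.82], [-45.26, 126.66], [13.44, 144.39], [-59.66, 239.66], [0, 175.72], [-146.38, 146.38]. Speed limits (degrees/s): [127.2, 127.2, 147.25, 180, 180, 180].

## Interface

Orientations are given as a 3x3 rotation matrix whose columns are the frame's x, y, z axes.
In Python, from rig import sensors, viewer, sign_off, r gives the robot as it stands.
- The arm moves only by the shell command python3 -m crank 'ROWS' [FORCE]. ROWS is JSON, a list of rows, each a list of 3 entries, a list of its own where there are three numbers: the shift along the tool's x, y, z in units of 0.12 m (1.0 is 0.12 m), then the turn about the tool's z in units of 360 degrees (1.0 is 360 degrees), then the closure, from -1 (fully open) to 1 (shut), so that 0 is half open. In form: [[[tx, ty, tz], spin, jaw], ...]. A call has 1 to 10 rows; each row is the pose to reach, as a shift and turn from the pose commanded when the call began, along the tool's axes at that moment, turning the shorter way round; what a row does not reach only later rows make up. A row lasts 1/10 s, in which the tool goes at most 50 mm and 8.59 degrees, less where a joint would pass 70% of its speed; a pose out of reach is approached as far as the arm can. A call with a number of a shift or a turn outside -1 to 1 is refused whole. A call with a gripper value outside its range is refused whole. The fingers move at their own pace and stop on an object; FORCE is the grip in N (left out, the last holds). Time passes only in rows, so rows that repeat a pose let the fingers close. It gives the time, the measured TCP pose, the force, the opening and the grip force at its end, in the units of the state.
- sensors.get_obs(): the state, without advancing time (a new reading comes with each control period).
- viewer.grab_frame(name): name is "scene" or "top" or "wrist"; returns the picture (420x560x3 uint8, red, green, blue); there is no depth.
- viewer.camera_model(name): a dict with "camera_matrix" (3x3 intrinsics, pixels), "cam_to_world" (4x4, takes a point from camera to world coordinates). Camera axes: x right, y up, looking along -z (the intrinsics and any distortion apply to the point x, -y, -z); pixel columns grow to the right and rows downward; lengths in mm; the calibration is good to about 2 mm. A picture is of the moment at which its call begins: read the wrist's pose just before it. camera_model takes no time and is no camera call; for the wrist camera it gives the pose at the moment of the call.
- sign_off(): hands the job in; it is judged then, once.
The state is a dict: "time": time; "joints": joint angles; "qvel": joint speeds; "effort": joint torques, N m; "eef_pos": TCP position; "ee_rot": TCP orientation; "ft_force": force on the tool from outside, world axes, zero at the start; "wrist_torque": the same for the moment, N m; "gripper_width": finger opening in mm; "finger_force": force on a finger pad.
Only numpy, scipy, OpenCV 4.12 (cv2) and the standard library are available. Lean on these libraries where they do the work, as an engineer would, in place of code of your own. Each camera call takes 0.05 s, during which the arm holds its last target. There are 200 camera calls.

## Working session

There is one attempt and no reset: what is moved stays moved. The work goes in short steps, Python scripts to look and compute and a shell command to move; the robot and the scene stay as the last step left them, time stands still between calls to the robot, and variables do not carry over. Pictures are saved under pics/ and viewed, at most 11 in all, crops included, and the job is handed in when it is done.

```bash
mkdir -p pics; ls
python3 - <<'E'
from rig import sensors, viewer, r
import cv2, numpy as np
np.set_printoptions(precision=2,suppress=True)
for n in ["scene","top"]:
    f=viewer.grab_frame(n); cv2.imwrite(f"pics/{n}0.png",f[...,::-1])
    m=viewer.camera_model(n); print(n,m["camera_matrix"],m["cam_to_world"],[k for k in m])
o=sensors.get_obs();print(o)
E
```

```text
pics
scene [[397.55   0.   281.88]
 [  0.   397.55 206.06]
 [  0.     0.     1.  ]] [[ -0.91   0.28  -0.31 255.15]
 [ -0.42  -0.64   0.64 670.17]
 [ -0.02   0.72   0.7  798.17]
 [  0.     0.     0.     1.  ]] ['camera_matrix', 'cam_to_world']
top [[466.84   0.   281.28]
 [  0.   466.84 205.82]
 [  0.     0.     1.  ]] [[  -0.02    0.99   -0.13  428.92]
 [  -1.     -0.03   -0.01   50.77]
 [  -0.02    0.13    0.99 1309.47]
 [   0.      0.      0.      1.  ]] ['camera_matrix', 'cam_to_world']
{'time': 0.1, 'joints': array([-78.01,  17.21,  87.18,  -0.  ,  75.67,  -3.82]), 'qvel': array([-0.1 , -0.11, -0.21, -0.03, -0.16,  0.02]), 'effort': array([  0.  , -53.26, -35.33,   0.07,   0.02,  -0.  ]), 'eef_pos': array([ 149.71, -528.99,  204.96]), 'ee_rot': array([[ 0.96,  0.27, -0.  ],
       [ 0.27, -0.96,  0.  ],
       [ 0.  , -0.  , -1.  ]]), 'ft_force': array([-0.14,  0.51, -1.23]), 'wrist_torque': array([-0.01,  0.01, -0.01]), 'finger_force': 0.0, 'gripper_width': 93.79505283662053}
```

View pics/scene0.png

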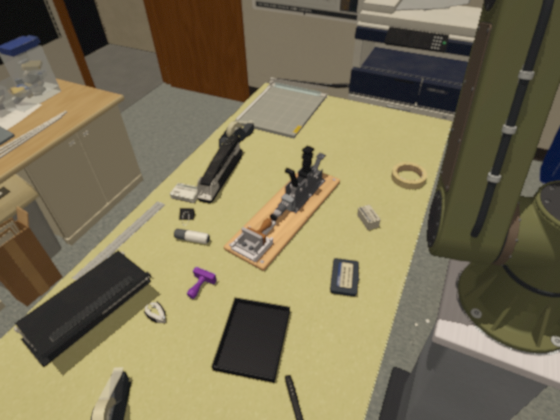

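View pics/top0.png

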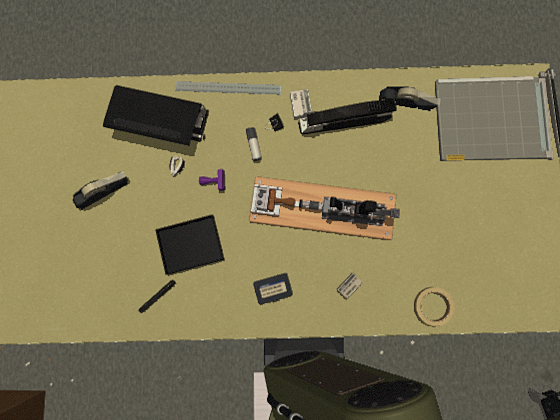

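Scene view: the press (board about 285,215), the stamp lying in it (265,225), the purple look-alike at (202,280) and the tray at (253,338). Top view: stamp in the press at (285,202), purple look-alike at (213,180), tray at (190,245), grip and trigger around (345–370,207). Could be taken for the stamp: the brown one in the press (285,202) and the purple one (213,180). I choose the brown one.

```bash
cat > h.py <<'E'
from rig import sensors, viewer, r
import cv2, numpy as np
np.set_printoptions(precision=3,suppress=True)
def ray(m,px):
    K=m["camera_matrix"];T=m["cam_to_world"];px=np.atleast_2d(px).astype(float)
    d=np.c_[(px[:,0]-K[0,2])/K[0,0],-(px[:,1]-K[1,2])/K[1,1],-np.ones(len(px))]
    return T[:3,3],d@T[:3,:3].T
def plane(m,px,z):
    o,d=ray(m,px);return o+d*((z-o[2])/d[:,2])[:,None]
def proj(m,P):
    K=m["camera_matrix"];T=m["cam_to_world"];c=(np.atleast_2d(P)-T[:3,3])@T[:3,:3]
    return np.c_[K[0,0]*c[:,0]/-c[:,2]+K[0,2],-K[1,1]*c[:,1]/-c[:,2]+K[1,2]]
def big(mask):
    c,_=cv2.findContours(mask.astype(np.uint8),cv2.RETR_EXTERNAL,cv2.CHAIN_APPROX_NONE);return max(c,key=cv2.contourArea)[:,0]
E
python3 - <<'E'
from h import *
m=viewer.camera_model("top");im=cv2.imread("pics/top0.png")
hsv=cv2.cvtColor(im,cv2.COLOR_BGR2HSV)
print(hsv[188,262],hsv[225,300],hsv[120,230],hsv[245,190])
H,S,V=[hsv[...,i].astype(int) for i in range(3)]
roi=np.zeros(H.shape,bool);roi[165:250,240:410]=1
board=roi&(H<17)&(S>60)&(V>120)
b=plane(m,big(cv2.morphologyEx(board.astype(np.uint8),cv2.MORPH_CLOSE,np.ones((25,25)))),16)
R=cv2.minAreaRect(b[:,:2].astype(np.float32));print("board",R,cv2.boxPoints(R))
roi[:]=0;roi[205:285,145:235]=1
t=plane(m,big(roi&(V<70)),20)
R=cv2.minAreaRect(t[:,:2].astype(np.float32));print("tray",R,cv2.boxPoints(R))
s=cv2.imread("pics/scene0.png")[140:270,220:350]
a=cv2.resize(im[170:245,240:410],(782,345),interpolation=cv2.INTER_CUBIC)
cv2.imwrite("pics/crop.png",a)
E
```

```text
[ 18  28 156] [ 14 127 201] [ 24 101 161] [173  26  40]
board ((591.4981689453125, -44.99824523925781), (397.7075500488281, 127.57591247558594), 81.27348327636719) [[ 498.279 -231.872]
 [ 624.378 -251.228]
 [ 684.717  141.876]
 [ 558.618  161.231]]
tray ((496.3472900390625, 326.4266357421875), (132.46421813964844, 165.9798583984375), 13.479199409484863) [[412.595 391.692]
 [451.284 230.284]
 [580.099 261.161]
 [541.411 422.569]]
```

View pics/crop.png

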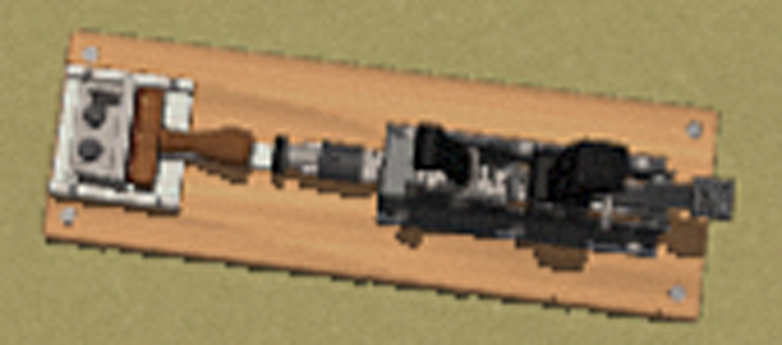

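The crop confirms the brown wooden stamp is the one in the press: block at crop (145,137), knob end at (250,150). The ram pad is at (280,157), trigger bar (440,148), grip (595,165), thumb pad (714,197).

Run:
```python
from h import *
m=viewer.camera_model("top")
A=np.radians(81.27);u=np.array([np.cos(A),np.sin(A)]);x=np.array([u[1],-u[0]]);O=np.array([591.5,-45])+25*u
print("O",O)
for n,c,z in [("padram",(280,157),45),("knob end",(250,150),45),("blockL",(133,137),54),("blockR",(160,137),54),("trig",(440,148),149),("trigL",(418,148),149),("trigR",(468,152),149),("grip",(595,165),160),("thumb",(714,197),87),("platetop",(127,135),66),("shelf near",(192,145),36)]:
    p=plane(m,[c[0]/4.6+240,c[1]/4.6+170],z)[0];print(n,p[:2],"press xy",(p[:2]-O)@x,(p[:2]-O)@u)
o=sensors.get_obs();R=o["ee_rot"]
t=np.r_[O+40*u,400];print((R.T@(t-o["eef_pos"]))/120)
import math
print("spin",(-8.73-math.degrees(math.atan2(R[1,1],R[0,1])))/-360)
```

```text
O [595.294 -20.29 ]
padram [598.111  15.309] press xy -2.6187777806674335 35.61393755196866
knob end [602.772  32.995] press xy -0.6966289288597531 53.80219954058707
blockL [611.097 102.006] press xy -2.941871667127043 123.27685726633922
blockR [610.678  86.048] press xy -0.9349590455979041 107.44086763051747
trig [586.863 -68.96 ] press xy -0.9471262990261218 -49.38633043748531
trigL [587.176 -57.005] press xy -2.451730342112318 -37.52259734928084
trigR [584.267 -84.08 ] press xy -1.2172782450823847 -64.72469219332092
grip [ 573.954 -150.687] press xy -1.3016459797243407 -132.12554509196232
thumb [ 563.002 -230.261] press xy -0.04972288782744275 -212.4396750156224
platetop [610.631 105.005] press xy -3.8579882007049826 126.17110126962623
shelf near [607.94   67.496] press xy -0.8245648205715004 88.68786770180893
[ 4.866 -3.373 -1.622]
spin -0.18185761876127057
```

```bash
python3 -m crank '[[[1,-0.7,-1],-0.1819,1],[[1,-0.7,-1],-0.1819,1],[[1,-0.7,-1],-0.1819,1],[[1,-0.7,-1],-0.1819,1],[[1,-0.7,-1],-0.1819,1],[[1,-0.7,-1],-0.1819,1],[[1,-0.7,-1],-0.1819,1],[[1,-0.7,-1],-0.1819,1]]' 20
cat >> h.py <<'E'
A=np.radians(81.27);u=np.array([np.cos(A),np.sin(A)]);x=np.array([u[1],-u[0]]);O=np.array([595.294,-20.29])-1.3*x
def W(px,py,z): return np.r_[O+px*x+py*u,z]
def P(w): w=np.asarray(w);return np.array([(w[:2]-O)@x,(w[:2]-O)@u,w[2]])
def go(px,py,z):
    o=sensors.get_obs();R=o["ee_rot"];print("t",o["time"],"now",P(o["eef_pos"]),"f",o["ft_force"],"units",R.T@(W(px,py,z)-o["eef_pos"])/120, "spin",(-8.73-np.degrees(np.arctan2(R[1,1],R[0,1])))/-360)
E
python3 -c "
from h import *
go(0,40,290)"
```

```text
time: 0.9
eef_pos: [242.4, -415.5, 325.2]
ee_rot: [[0.145, 0.989, -0.0], [0.989, -0.145, 0.001], [0.0, -0.0, -1.0]]
ft_force: [0.1, 1.8, -0.0]
gripper_width: 33.6
finger_force: 0.0
t 0.9 now [-287.53  -444.22   325.193] f [ 0.076  1.786 -0.043] units [4.02  2.422 0.294] spin 0.001014152452863569
```

```bash
python3 -m crank '[[[1,0.6,0],0.001,1],[[1,0.6,0],0.001,1],[[1,0.6,0],0.001,1]]' >/dev/null
python3 -m crank '[[[1,0.6,0],0,1],[[1,0.6,0],0,1],[[1,0.6,0],0,1]]' >/dev/null
python3 -m crank '[[[1,0.6,0.1],0,1],[[1,0.6,0.1],0,1],[[1,0.6,0.1],0,1]]' >/dev/null
python3 -m crank '[[[1,0.6,0.2],0,1],[[1,0.6,0.2],0,1],[[1,0.6,0.2],0,1],[[1,0.6,0.2],0,1],[[1,0.6,0.2],0,1]]'
python3 - <<'E'
from h import *
go(0,40,290)
m=viewer.camera_model("wrist");f=viewer.grab_frame("wrist");cv2.imwrite("pics/w1.png",f[...,::-1]);np.savez("w1.npz",**m)
print(m["cam_to_world"])
for p in [(0,0,40),(0,125,66),(0,-40,141)]: print(p,proj(m,W(*p)))
E
```

```text
time: 2.3
eef_pos: [601.7, 13.8, 288.6]
ee_rot: [[0.156, 0.988, -0.002], [0.988, -0.156, -0.0], [-0.0, -0.002, -1.0]]
ft_force: [-0.1, 0.3, 0.3]
gripper_width: 0.6
finger_force: 0.0
t 2.3 now [  2.463  34.7   288.568] f [-0.056  0.266  0.335] units [ 0.044 -0.021 -0.012] spin -0.0007540721199223949
[[  0.988   0.151   0.038 611.973]
 [ -0.156   0.96    0.234  81.281]
 [ -0.002  -0.237   0.972 466.352]
 [  0.      0.      0.      1.   ]]
(0, 0, 40) [[278.87 219.08]]
(0, 125, 66) [[278.201 111.63 ]]
(0, -40, 141) [[278.615 282.973]]
```

View pics/w1.png

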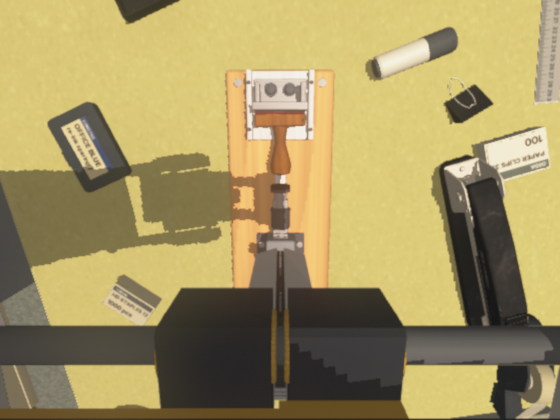

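The wrist view shows the stamp block at (281,119), handle down to (281,170), ram pad (281,188) and frame front (281,243). All of it lies on one column at press x ≈ +1.5 mm. Next is the approach in front of the trigger.

```bash
python3 -m crank '[[[-0.33,0,0.3],0,1],[[-0.33,0,0.7],0,1],[[-0.33,0,1],0,1],[[-0.33,0,1],0,1],[[-0.33,0,1],0,1]]' >/dev/null
python3 -m crank '[[[0,0,0.17],0,1],[[0,0,0.34],0,1],[[0,0,0.34],0,1],[[0,0,0.34],0,1]]'
python3 - <<'E'
from h import *
go(1,-30,128)
f=viewer.grab_frame("scene");cv2.imwrite("pics/s1.png",cv2.resize(f[120:280,210:390,::-1],None,fx=4,fy=3.7,interpolation=cv2.INTER_CUBIC))
E
```

```text
time: 3.25
eef_pos: [596.4, -25.9, 131.3]
ee_rot: [[0.158, 0.987, 0.003], [0.987, -0.158, -0.0], [0.0, 0.003, -1.0]]
ft_force: [0.2, 0.4, 0.2]
gripper_width: 0.7
finger_force: 0.0
t 3.25 now [  3.282  -5.33  131.256] f [0.193 0.406 0.244] units [-0.206 -0.018  0.027] spin -0.0009620619462889045
```

View pics/s1.png

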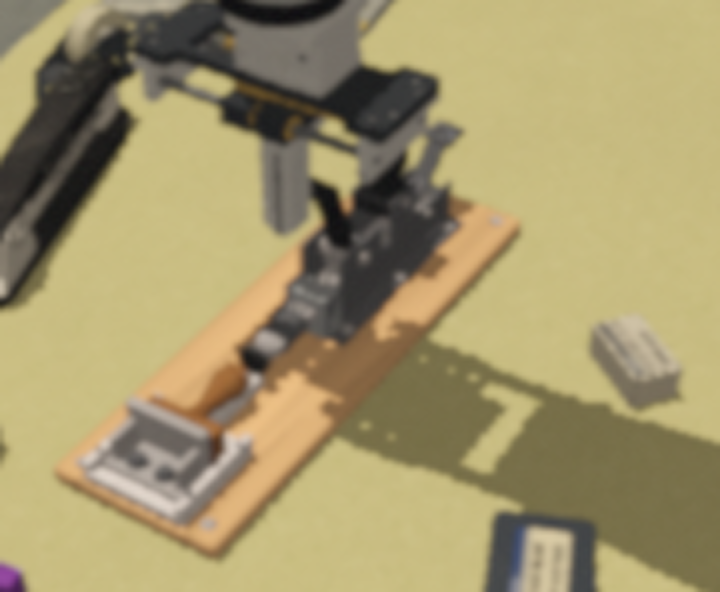

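Run:
```python
from h import *
m=viewer.camera_model("scene")
def c(p): q=proj(m,p)[0];return (q[0]-210)*4,(q[1]-120)*3.7
o=sensors.get_obs()
print("tcp",c(o["eef_pos"]))
for p in [(0,-45,141),(0,-45,149),(0,-132,160),(0,-212,87),(0,125,66),(0,-24,55),(65,175,16),(-65,175,16)]: print(p,c(W(*p)))
for n,cc,z in [("trigtop",(325,187),149),("thumb",(447,130),87)]:
    print(n,P(plane(m,[cc[0]/4+210,cc[1]/3.7+120],z)[0]))
```

```text
tcp (np.float64(281.14280914300707), np.float64(229.1230658402787))
(0, -45, 141) (np.float64(319.054294747521), np.float64(189.3161726160507))
(0, -45, 149) (np.float64(319.0091742982595), np.float64(180.4301757392193))
(0, -132, 160) (np.float64(388.886175052575), np.float64(105.31143567853468))
(0, -212, 87) (np.float64(442.3333870391432), np.float64(129.89752864322753))
(0, 125, 66) (np.float64(170.93478160666973), np.float64(411.6403254976313))
(0, -24, 55) (np.float64(302.78233502414537), np.float64(295.412687803484))
(65, 175, 16) (np.float64(48.3848887114043), np.float64(467.4817827260801))
(-65, 175, 16) (np.float64(213.14604535351464), np.float64(550.0694741406705))
trigtop [ -7.204 -40.967 149.   ]
thumb [  -2.965 -213.719   87.   ]
```

```bash
python3 -m crank '[[[-0.08,-0.02,0.02],0,1],[[-0.16,-0.02,0.02],0,1],[[-0.19,-0.02,0.02],0,1],[[-0.22,-0.02,0.02],0,1],[[-0.25,-0.02,0.02],0,1]]' | grep -E "time|eef|force"; python3 -c "
from h import *
go(0,-70,129)"
python3 -m crank '[[[-0.03,0,0],0,1],[[-0.06,0,0],0,1],[[-0.09,0,0],0,1],[[-0.12,0,0],0,1]]'| grep -E "time|eef|force"; python3 -c "
from h import *
go(0,-70,129)"
```

```text
time: 3.8
eef_pos: [588.7, -54.9, 126.7]
ft_force: [0.9, 6.0, 4.6]
finger_force: 3.3
t 3.8 now [  0.007 -35.248 126.684] f [0.867 6.021 4.568] units [-0.29   0.002 -0.02 ] spin -0.0009702714254574474
time: 4.2
eef_pos: [586.6, -68.6, 126.9]
ft_force: [2.0, 6.4, 3.2]
finger_force: 3.0
t 4.2 now [  0.046 -49.101 126.875] f [1.983 6.403 3.231] units [-0.174  0.001 -0.018] spin -0.0008757077703097415
```

```bash
python3 -m crank '[[[-0.03,0,0],0,1],[[-0.06,0,0],0,1],[[-0.09,0,0],0,1],[[-0.12,0,0],0,1],[[-0.15,0,0],0,1]]'| grep -E "time|eef|ft_force"
python3 -m crank '[[[-0.02,0,0],0,1],[[-0.04,0,0],0,1]]'| grep -E "time|eef|ft_force"
python3 -c "
from h import *
go(0,-76,129)"
```

```text
time: 4.7
eef_pos: [583.7, -86.5, 126.5]
ft_force: [3.8, 6.4, 0.0]
time: 4.9
eef_pos: [582.9, -91.0, 126.0]
ft_force: [6.4, 14.2, -2.9]
t 4.9 now [ -0.193 -71.731 126.017] f [ 6.423 14.174 -2.881] units [-0.036  0.002 -0.025] spin -0.000900468885143245
```

```bash
python3 -m crank '[[[0,0,0],0,1]]'| grep -E "time|eef|ft_force"
python3 - <<'E'
from h import *
f=viewer.grab_frame("top");a=f[185:230,240:410,::-1];b=cv2.imread("pics/top0.png")[185:230,240:410]
cv2.imwrite("pics/t1.png",cv2.resize(np.vstack([b,a]),None,fx=4.6,fy=4.6,interpolation=cv2.INTER_CUBIC))
E
```

```text
time: 5.0
eef_pos: [583.0, -90.6, 126.1]
ft_force: [5.8, 8.6, -2.0]
```

View pics/t1.png

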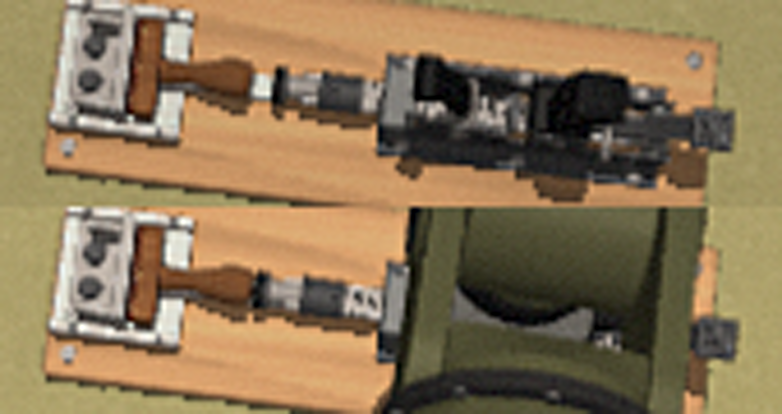

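```bash
for i in 1 2 3; do python3 -m crank '[[[-0.01,0,0],0,1],[[-0.01,0,0],0,1]]'| grep -E "eef|ft_force"; done
```

```text
eef_pos: [582.9, -91.0, 126.0]
ft_force: [6.8, 14.8, -2.1]
eef_pos: [582.9, -91.4, 126.0]
ft_force: [6.6, 19.9, -2.2]
eef_pos: [582.8, -91.7, 126.0]
ft_force: [7.8, 25.3, -2.7]
```

Force climbs steeply against tool compliance, so this is the solid stop: first stroke complete, pad moved up to the knob. I'll let the trigger return and make the second stroke.

```bash
cat > st.py <<'E'
from h import *
o=sensors.get_obs();print("%.2f"%o["time"],P(o["eef_pos"]),"push %.1f"%(o["ft_force"][:2]@u),"side %.1f z %.1f"%(o["ft_force"][:2]@x,o["ft_force"][2]))
E
python3 -m crank '[[[0.12,0,0],0,1],[[0.25,0,0],0,1],[[0.38,0,0],0,1],[[0.47,0,0],0,1],[[0.47,0,0],0,1],[[0.47,0,0],0,1]]' >/dev/null; python3 st.py
python3 -m crank '[[[-0.04,0,0],0,1],[[-0.08,0,0],0,1],[[-0.11,0,0],0,1],[[-0.14,0,0],0,1]]'>/dev/null; python3 st.py
python3 -m crank '[[[-0.025,0,0],0,1],[[-0.05,0,0],0,1],[[-0.075,0,0],0,1],[[-0.1,0,0],0,1]]'>/dev/null; python3 st.py
```

```text
6.25 [ -0.132 -19.757 126.207] push -0.2 side -0.2 z -0.5
6.65 [ -0.    -36.633 126.692] push 8.4 side -1.0 z 5.6
7.05 [  0.052 -48.215 126.913] push 6.4 side -0.2 z 4.8
```

```bash
python3 -m crank '[[[-0.025,0,0],0,1],[[-0.05,0,0],0,1],[[-0.06,0,0],0,1]]'>/dev/null; python3 st.py
python3 -m crank '[[[-0.025,0,0],0,1],[[-0.05,0,0],0,1],[[-0.05,0,0],0,1]]'>/dev/null; python3 st.py
python3 -m crank '[[[-0.02,0,0],0,1],[[-0.03,0,0],0,1],[[-0.03,0,0],0,1]]'>/dev/null; python3 st.py
python3 -m crank '[[[-0.02,0,0],0,1],[[-0.02,0,0],0,1]]'>/dev/null; python3 st.py
```

```text
7.35 [  0.053 -55.448 127.004] push 8.7 side 0.1 z 6.9
7.65 [  0.015 -61.463 127.007] push 8.1 side 0.8 z 7.2
7.95 [ -0.001 -64.815 126.894] push 8.9 side 0.8 z 5.5
8.15 [ -0.03  -67.116 126.743] push 10.0 side 1.3 z 2.7
```

```bash
python3 -m crank '[[[-0.015,0,0],0,1],[[-0.015,0,0],0,1]]'>/dev/null; python3 st.py
python3 -m crank '[[[-0.01,0,0],0,1],[[-0.01,0,0],0,1]]'>/dev/null; python3 st.py
python3 -m crank '[[[-0.01,0,0],0,1],[[-0.01,0,0],0,1]]'>/dev/null; python3 st.py
```

```text
8.35 [ -0.056 -68.816 126.585] push 10.0 side 1.4 z 1.9
8.55 [ -0.075 -69.919 126.441] push 10.6 side 4.0 z 1.4
8.75 [ -0.095 -71.039 126.304] push 10.2 side 3.0 z 0.1
```

```bash
python3 -m crank '[[[0.1,0,0],0,1],[[0.2,0,0],0,1],[[0.3,0,0],0,1],[[0.42,0,0],0,1],[[0.42,0,0],0,1],[[0.42,0,0],0,1]]' >/dev/null; python3 st.py
python3 -m crank '[[[-0.03,0,0],0,1],[[-0.06,0,0],0,1],[[-0.09,0,0],0,1],[[-0.11,0,0],0,1],[[-0.11,0,0],0,1]]'>/dev/null; python3 st.py
for i in 1 2 3 4; do python3 -m crank '[[[-0.02,0,0],0,1],[[-0.03,0,0],0,1],[[-0.03,0,0],0,1]]'>/dev/null; python3 st.py; done
```

```text
9.35 [ -0.164 -21.355 126.2  ] push -0.1 side -0.2 z 0.6
9.85 [ -0.023 -34.605 126.706] push 6.7 side 0.2 z 3.3
10.15 [  0.133 -37.471 127.191] push 10.3 side -1.5 z 8.5
10.45 [  0.302 -40.916 127.409] push 11.8 side -0.2 z 9.4
10.75 [  0.355 -44.418 127.523] push 11.9 side -0.1 z 9.4
11.05 [  0.396 -47.959 127.559] push 12.6 side 0.6 z 9.4
```

```bash
for i in 1 2; do python3 -m crank '[[[-0.02,0,0],0,1],[[-0.03,0,0],0,1],[[-0.03,0,0],0,1]]'>/dev/null; python3 st.py; done
for i in 1 2; do python3 -m crank '[[[-0.01,0,0],0,1],[[-0.02,0,0],0,1],[[-0.02,0,0],0,1]]'>/dev/null; python3 st.py; done
```

```text
11.35 [  0.403 -51.57  127.608] push 13.3 side -0.3 z 11.0
11.65 [  0.386 -55.04  127.703] push 13.9 side 0.6 z 11.1
11.95 [  0.399 -57.378 127.685] push 14.1 side 0.1 z 10.6
12.25 [  0.394 -59.783 127.708] push 14.7 side -0.3 z 10.4
```

```bash
python3 -m crank '[[[0,0,-0.01],0,1],[[0,0,-0.015],0,1],[[0,0,-0.015],0,1]]'>/dev/null; python3 st.py
python3 -m crank '[[[-0.01,0,0],0,1],[[-0.01,0,0],0,1],[[-0.01,0,0],0,1]]'>/dev/null; python3 st.py
```

```text
12.55 [  0.179 -59.691 127.936] push 15.2 side 6.9 z -2.8
12.85 [  0.164 -60.813 127.904] push 14.9 side 6.1 z -2.1
```

```bash
for i in 1 2 3; do python3 -m crank '[[[-0.01,0,0],0,1],[[-0.015,0,0],0,1],[[-0.015,0,0],0,1]]'>/dev/null; python3 st.py; done
```

```text
13.15 [  0.145 -62.576 127.885] push 15.2 side 6.0 z -2.1
13.45 [  0.144 -64.292 127.81 ] push 16.5 side 7.4 z -3.2
13.75 [  0.109 -66.096 127.683] push 15.1 side 7.7 z -5.1
```

```bash
python3 -m crank '[[[0.06,0,0],0,1],[[0.13,0,0],0,1],[[0.2,0,0],0,1],[[0.3,0,0],0,1],[[0.42,0,0],0,1],[[0.45,0,0],0,1]]' >/dev/null; python3 st.py
python3 -m crank '[[[0,0,-0.2],0,1],[[0,0,-0.5],0,1],[[0,0,-0.65],0,1],[[0,0,-0.7],0,1],[[0,0,-0.7],0,1]]'>/dev/null; python3 st.py
python3 -m crank '[[[-0.3,0,0],0,1],[[-0.6,0,0],0,1],[[-1,0,0],0,1]]'>/dev/null
python3 -m crank '[[[-0.3,0,0],0,1],[[-0.5,0,0],0,1],[[-0.68,0,0],0,1],[[-0.68,0,0],0,1],[[-0.68,0,0],0,1],[[-0.68,0,0],0,1],[[-0.68,0,0],0,1],[[-0.68,0,0],0,1]]'>/dev/null;python3 st.py
python3 - <<'E'
from h import *
go(0,-213,110)
f=viewer.grab_frame("top");a=f[185:230,240:410,::-1];g=viewer.grab_frame("scene")[120:280,210:390,::-1]
cv2.imwrite("pics/t2.png",np.vstack([cv2.resize(a,None,fx=4,fy=4,interpolation=cv2.INTER_CUBIC)[:,:540],cv2.resize(g,(540,400),interpolation=cv2.INTER_CUBIC)]))
E
```

```text
14.35 [ -0.148 -12.148 128.093] push -0.2 side 0.0 z -0.6
14.85 [  0.004 -13.643 212.254] push -0.3 side 0.7 z -0.2
15.95 [  -1.237 -214.559  211.994] push 0.5 side -0.4 z 0.0
t 15.95 now [  -1.237 -214.559  211.994] f [-0.271  0.565  0.035] units [0.013 0.01  0.85 ] spin -0.000812032278470825
```

View pics/t2.png

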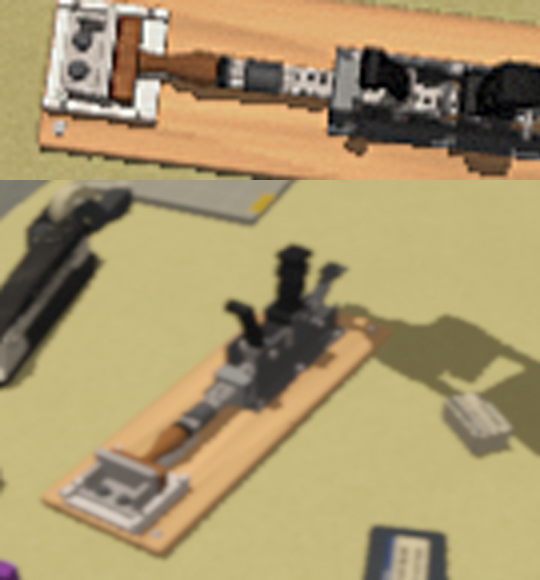

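Pad presses against the knob and the trigger has returned. I'll wait the rest out above the thumb lever, then press.

```bash
python3 -m crank '[[[0,0,0.2],0,1],[[0,0,0.5],0,1],[[0,0,0.8],0,1],[[0,0,0.88],0,1],[[0,0,0.88],0,1],[[0,0,0.88],0,1],[[0,0,0.88],0,1],[[0,0,0.88],0,1],[[0,0,0.88],0,1],[[0,0,0.88],0,1]]'>/dev/null; python3 st.py
python3 -m crank '[[[0,0,0],0,1],[[0,0,0],0,1],[[0,0,0],0,1],[[0,0,0],0,1],[[0,0,0],0,1],[[0,0,0],0,1],[[0,0,0],0,1],[[0,0,0],0,1],[[0,0,0],0,1],[[0,0,0],0,1]]'>/dev/null; python3 st.py
python3 -m crank '[[[0,0,0],0,1],[[0,0,0],0,1],[[0,0,0.03],0,1],[[0,0,0.06],0,1],[[0,0,0.09],0,1],[[0,0,0.12],0,1],[[0,0,0.12],0,1]]'>/dev/null; python3 st.py
```

```text
17.05 [  -1.194 -215.305  106.851] push -0.0 side -0.3 z -0.3
18.05 [  -1.291 -215.273  106.449] push -0.3 side 0.3 z 0.5
18.75 [  -1.568 -215.172   91.307] push 1.1 side -0.8 z 0.6
```

```bash
python3 -m crank '[[[0,0,0.03],0,1],[[0,0,0.06],0,1],[[0,0,0.08],0,1]]'>/dev/null; python3 st.py
python3 -m crank '[[[0,0,0.02],0,1],[[0,0,0.045],0,1],[[0,0,0.06],0,1]]'>/dev/null; python3 st.py
python3 -m crank '[[[0,0,0],0,1],[[0,0,0],0,1],[[0,0,0],0,1],[[0,0,0],0,1],[[0,0,0],0,1],[[0,0,0],0,1],[[0,0,0],0,1],[[0,0,0],0,1],[[0,0,0],0,1],[[0,0,0],0,1]]'>/dev/null; python3 st.py
```

```text
19.05 [  -0.69  -216.422   83.378] push -1.8 side 0.6 z 2.0
19.35 [  -1.331 -215.361   74.916] push -3.2 side 0.4 z 2.2
20.35 [  -1.337 -215.237   75.205] push 0.3 side -0.4 z 0.6
```

Run:
```python
from h import *
f=viewer.grab_frame("top");a=f[185:230,240:410,::-1];g=viewer.grab_frame("scene")[120:280,210:390,::-1]
cv2.imwrite("pics/t3.png",np.vstack([cv2.resize(a,None,fx=4,fy=4,interpolation=cv2.INTER_CUBIC)[:,:540],cv2.resize(g,(540,400),interpolation=cv2.INTER_CUBIC)]))
```

```text
(no output)
```

View pics/t3.png

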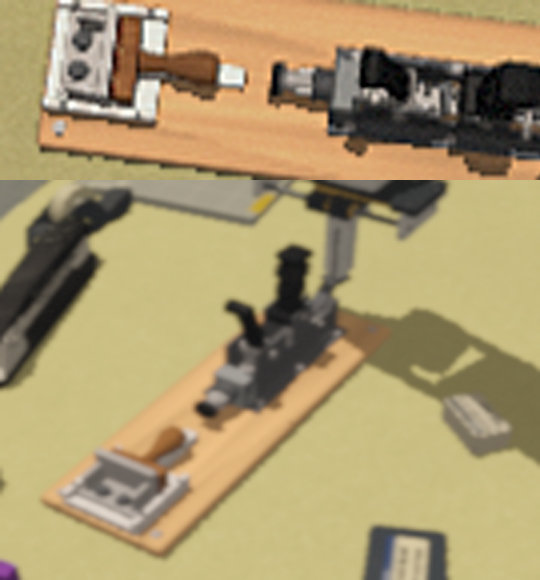

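Ram is fully back and the stamp is free, still against the plate (block at crop (127,60)). I'll lift off the lever and go over the stamp.

```bash
python3 -m crank '[[[0,0,-0.2],0,1],[[0,0,-0.6],0,1],[[0,0,-1],0,1],[[0,0,-1],0,1],[[0,0,-1],0,1]]'>/dev/null
python3 -m crank '[[[0.1,0,-0.2],0,1],[[0.5,0,-0.2],0,0],[[0.9,0,-0.2],0,0],[[1,0,-0.2],0,0],[[1,0,-0.2],0,0]]'>/dev/null
python3 -m crank '[[[0.4,0,0],0,0],[[0.8,0,0],0,0],[[1,0,0],0,0],[[1,0,0],0,0]]'>/dev/null
python3 -m crank '[[[0.35,0,0.2],0,0],[[0.4,0,0.5],0,0],[[0.4,0,0.5],0,0],[[0.4,0,0.5],0,0],[[0.4,0,0.5],0,0]]'>/dev/null;python3 st.py
python3 - <<'E'
from h import *
m=viewer.camera_model("wrist");f=viewer.grab_frame("wrist");bgr=f[...,::-1].copy()
hsv=cv2.cvtColor(bgr,cv2.COLOR_BGR2HSV);H,S,V=[hsv[...,i].astype(int) for i in range(3)]
mk=(H<14)&(S>130)&(V<175)
for y in (60,66,74,80,88,100):
    q=proj(m,W(0,y,40))[0].round().astype(int)
    if 0<=q[1]<420:
        c=np.where(mk[q[1],max(q[0]-60,0):q[0]+60])[0]+max(q[0]-60,0)
        if len(c): e=plane(m,[[c.min(),q[1]],[c.max(),q[1]]],40);print(y,q,c.min(),c.max(),P(e[0]),P(e[1]))
        else: print(y,q,"none",hsv[q[1],q[0]])
cv2.imwrite("pics/w2.png",bgr)
go(1,74,29)
E
```

```text
22.35 [  1.409  71.199 161.104] push -0.4 side -0.0 z 0.7
60 [279 227] 269 292 [-8.491 60.386 40.   ] [11.41  60.233 40.   ]
66 [279 221] 268 294 [-9.276 65.739 40.   ] [13.129 65.567 40.   ]
74 [279 212] 270 293 [-7.444 73.663 40.   ] [12.254 73.514 40.   ]
80 [279 205] 271 291 [-6.508 79.764 40.   ] [10.54  79.635 40.   ]
88 [279 195] 273 288 [-4.703 88.377 40.   ] [ 7.997 88.282 40.   ]
100 [278 181] 274 287 [ -3.726 100.254  40.   ] [  7.179 100.173  40.   ]
t 22.4 now [  1.346  71.451 161.093] f [ 0.061  0.475 -0.922] units [ 0.021 -0.006  1.101] spin -0.0012031650409235705
```

View pics/w2.png

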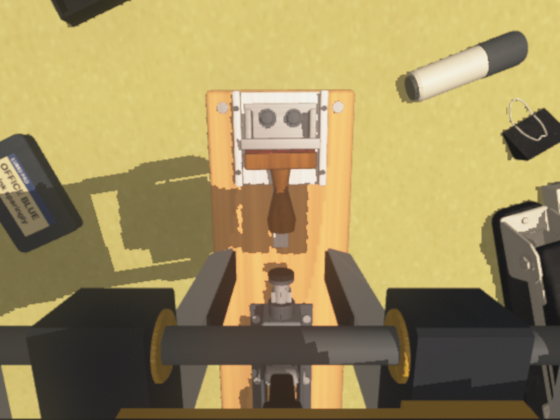

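Wrist view: handle from (281,170) to (281,232) with its axis about 2 mm along press x, and thickest near press y 68. I'll grasp there.

```bash
python3 -m crank '[[[-0.02,0.005,0.3],0,0],[[-0.02,0.005,0.6],0,0],[[-0.02,0.005,0.8],0,0],[[-0.02,0.005,0.9],0,0],[[-0.02,0.005,0.9],0,0]]'>/dev/null;python3 st.py
python3 -m crank '[[[0,0,0.1],0,0],[[0,0,0.19],0,0],[[0,0,0.2],0,0],[[0,0,0.2],0,0]]';python3 st.py
```

```text
22.90 [ 0.976 69.815 50.995] push 0.5 side -0.1 z 1.0
time: 23.3
eef_pos: [605.7, 49.3, 27.2]
ee_rot: [[0.158, 0.987, -0.0], [0.987, -0.158, 0.0], [-0.0, -0.0, -1.0]]
ft_force: [-0.0, -0.1, -0.6]
gripper_width: 47.2
finger_force: 0.0
23.30 [ 0.996 70.316 27.182] push -0.1 side -0.0 z -0.6
```

```bash
python3 -m crank '[[[0,0,0],0,0.6],[[0,0,0],0,0.8],[[0,0,0],0,1],[[0,0,0],0,1],[[0,0,0],0,1],[[0,0,0],0,1]]' 22;python3 st.py
```

```text
time: 23.9
eef_pos: [605.8, 49.2, 27.5]
ee_rot: [[0.158, 0.987, 0.0], [0.987, -0.158, -0.0], [0.0, 0.0, -1.0]]
ft_force: [-0.6, -0.1, 1.4]
gripper_width: 23.5
finger_force: 22.0
23.90 [ 1.168 70.318 27.452] push -0.2 side -0.6 z 1.4
```

```bash
python3 -m crank '[[[-0.01,0,-0.05],0,1],[[-0.02,0,-0.12],0,1],[[-0.02,0,-0.3],0,1],[[-0.02,0,-0.55],0,1],[[-0.02,0,-0.8],0,1],[[-0.02,0,-0.8],0,1]]';python3 st.py
python3 - <<'E'
from h import *
t=np.array([496.3,326.4])-19*u
print(t);q=P(np.r_[t,12]);go(*q)
E
```

```text
time: 24.5
eef_pos: [607.1, 46.9, 128.3]
ee_rot: [[0.158, 0.987, 0.007], [0.987, -0.158, 0.0], [0.001, 0.007, -1.0]]
ft_force: [-0.1, 0.2, -0.2]
gripper_width: 23.4
finger_force: 22.0
24.50 [  2.76   68.163 128.282] push 0.2 side -0.1 z -0.2
[493.416 307.62 ]
t 24.5 now [  2.76   68.163 128.282] f [-0.114  0.207 -0.184] units [ 1.995 -1.285  0.963] spin -0.0009550845569393957
```

```bash
python3 -m crank '[[[0.3,-0.2,0],0,1],[[0.65,-0.42,0],0,1],[[1,-0.64,0],0,1]]'>/dev/null
python3 -m crank '[[[0.35,-0.22,0],0,1],[[0.7,-0.44,0],0,1],[[0.97,-0.62,0.1],0,1],[[0.99,-0.64,0.4],0,1],[[0.99,-0.64,0.6],0,1],[[0.99,-0.64,0.6],0,1]]'>/dev/null
python3 - <<'E'
from h import *
q=P(np.r_[493.4,307.6,12]);go(*q)
f=viewer.grab_frame("top");g=viewer.grab_frame("scene")
cv2.imwrite("pics/p1.png",np.hstack([cv2.resize(f[190:310,120:260,::-1],(400,343)),cv2.resize(g[250:400,190:365,::-1],(400,343))]))
E
```

```text
t 25.4 now [-152.994  306.658   48.052] f [-0.708 -0.199 -0.213] units [0.018 0.033 0.3  ] spin -0.0008562432004034923
```

View pics/p1.png

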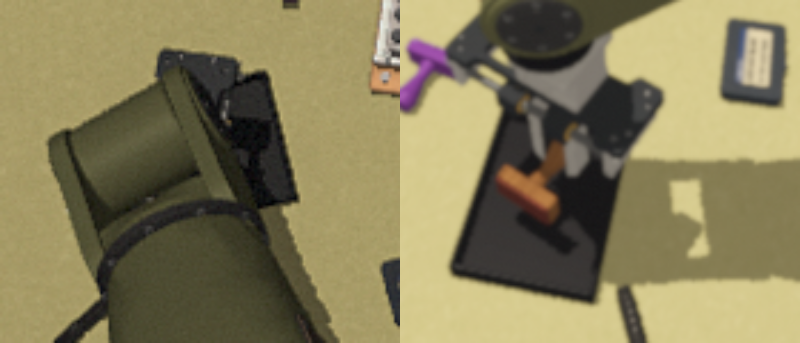

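The stamp is held over the tray (block at (527,195) in the right half, tray interior from (460,110) to (620,300)). I'll lower it gently.

```bash
python3 -m crank '[[[0.02,0.03,0.08],0,1],[[0.02,0.03,0.16],0,1],[[0.02,0.03,0.22],0,1],[[0.02,0.03,0.27],0,1],[[0.02,0.03,0.3],0,1],[[0.02,0.03,0.3],0,1]]'>/dev/null;python3 st.py
python3 -m crank '[[[0,0,0.01],0,1],[[0,0,0.02],0,1],[[0,0,0.03],0,1],[[0,0,0.03],0,1]]'>/dev/null;python3 st.py
```

```text
26.10 [-147.744  309.876   14.751] push -0.8 side 0.5 z -0.7
26.50 [-147.582  310.02    11.603] push 0.2 side -0.0 z -0.6
```

```bash
for i in 1 2 3; do python3 -m crank '[[[0,0,0.01],0,1],[[0,0,0.018],0,1],[[0,0,0.018],0,1]]'>/dev/null;python3 st.py; done
```

```text
26.80 [-147.605  309.979    9.346] push 0.7 side 0.8 z -0.2
27.10 [-147.621  309.964    7.172] push 0.4 side -0.4 z 0.0
27.40 [-147.533  310.025    5.108] push -1.1 side -0.3 z -0.3
```

```bash
python3 -m crank '[[[0,0,0.003],0,0.48],[[0,0,0.003],0,0.45],[[0,0,0.003],0,0.4],[[0,0,0.003],0,0.25],[[0,0,0.003],0,0.1],[[0,0,0.003],0,0.1],[[0,0,0.003],0,0.1]]' 5;python3 st.py
python3 -m crank '[[[0,0,-0.05],0,0.1],[[0,0,-0.2],0,0.1],[[0,0,-0.6],0,0.1],[[0,0,-1],0,0.1],[[0,0,-1],0,0.1]]' >/dev/null
python3 -m crank '[[[-0.3,0,-0.3],0,0.1],[[-0.6,0,-0.6],0,0.1],[[-1,0,-0.8],0,0.1],[[-1,0,-0.8],0,0.1],[[-1,0,-0.8],0,0.1]]' >/dev/null
python3 - <<'E'
from h import *
f=viewer.grab_frame("top");g=viewer.grab_frame("scene");print(sensors.get_obs()["time"])
cv2.imwrite("pics/p2.png",np.hstack([cv2.resize(f[160:310,110:410,::-1],(400,200)),cv2.resize(g[250:350,190:390,::-1],(400,200))]))
E
```

```text
time: 28.1
eef_pos: [495.2, 308.7, 4.8]
ee_rot: [[0.158, 0.987, 0.0], [0.987, -0.158, 0.0], [0.0, 0.0, -1.0]]
ft_force: [0.1, -0.1, 0.6]
gripper_width: 42.4
finger_force: 0.0
28.10 [-147.538  310.029    4.805] push -0.1 side 0.1 z 0.6
29.2
```

View pics/p2.png

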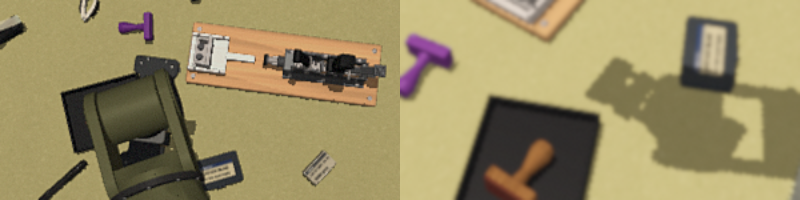

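The stamp lies in the tray (right half, (520,170)), the gripper is clear, and the purple stamp, ink pad and staple box have not moved.

```bash
python3 -m crank '[[[0,0,0],0,0.1],[[0,0,0],0,0.1],[[0,0,0],0,0.1],[[0,0,0],0,0.1]]' | grep force; python3 -c "
from rig import sign_off
print(sign_off())"
```

```text
ft_force: [-1.2, -0.3, 0.3]
finger_force: 0.0
the job is handed in; nothing more can be done
None
```

I pressed the stamp until the trigger held about 16 N, left the press alone for more than three seconds, released the ram, laid the stamp in the black tray and handed the job in at about 30 s; I haven't seen the verdict.

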